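# Bring the brass tacks round on the revolving stand and hold the tray out

## Robot

A 6-joint arm with a two-finger parallel gripper is mounted at the origin on a cart in front of the work surface, level with it; the furniture and walls round the work are solid. World frame = base frame: x ahead of the robot, y to its left, z up, the work surface at z = 0. Lengths are in m, angles in degrees, forces in N, time in s.
With the tool pointing down it reaches from about 0.4 to 0.925 m from the base axis. Payload 3.4 kg.
Tool frame: the origin (TCP) lies on the mounting face of the last link; the fingertips stand 173 mm ahead of it and the grasp point (between the pads) lies 155 mm ahead of it; z points along the fingers, y is the line along which they close (so a half turn about z gives the same grasp; the last joint's range is limited). The gripper opens to 85 mm and grips with 20 to 120 N. Pads are 22 mm wide; open, the fingers measure 114 mm over their backs; the gripper's body (76 mm by 85 mm) begins 54 mm behind the grasp point. The pads swing forward as they close: fully open they stand 13 mm farther back than shut.
Start: joints at [59.043, 17.578, 86.31, -0, 76.112, -4.211], TCP at [0.259, 0.513, 0.405] pointing down, gripper open.
Joint ranges: [-179.03, 179.03], [-60, 130.46], [8.19, 133.38], [-81.62, 261.62], [5.75, 156.47], [-153.77, 153.77]. Speed limits (degrees/s): [147.25, 147.25, 180, 180, 180, 180].

## Interface

Orientations are given as [roll, pitch, yaw] about the fixed x, y, z axes, in that order (R = Rz(yaw) Ry(pitch) Rx(roll)).
In Python, from station import env gives the robot as it stands. The module is installed in compiled form; this text tells all that it offers.
- The arm moves only by the tool arm_command, never from a script. Its argument "series" is a list of rows, each a list of 3 entries, a list of its own where there are three numbers: the finger opening in mm, from 0 to 85.4, then the shift along the tool's x, y, z in mm, then the turn about the tool's z in rad. A call has 1 to 20 rows; each row shifts and turns the commanded pose from where the row before left it, along the tool's axes as they then stand; what a row does not reach is not made up. A row lasts 1/8 s, in which the tool goes at most 62.5 mm and 10.7 degrees, less where a joint would pass 70% of its speed; a pose out of reach is approached as far as the arm can. A call is refused whole if a number of a shift passes 62.5 or a number of a turn 0.188, either way. A call with a gripper value outside its range is refused whole. The fingers move at their own pace and stop on an object; "squeeze" is the grip in N (left out, the last holds). Time passes only in rows, so rows that do not move let the fingers close. It gives the time, the measured TCP pose, the force, the opening and the grip force at its end, in the units of the state.
- env.sense(): the state, without advancing time (a new reading comes with each control period).
- env.capture(name): name is "side" or "top" or "wrist"; returns (picture, depth): 420x560x3 uint8, red, green, blue; 420x560 float32, m along the optical axis (not along the pixel's ray), 0 where there is no reading.
- env.camera_model(name): a dict with "fov_y" (degrees; the focal length in pixels is half the picture's height over the tangent of half this angle, whatever the lens; pixels are square), "cx", "cy" (the principal point, pixels), "dist_coeffs" ([k1, k2, p1, p2, k3] as OpenCV has them; the pictures are not rectified), "R" (3x3) and "t" (3): a world point X has camera coordinates R X + t; the wrist camera has in their place "tool_from_camera" (4x4, takes a point from camera to tool coordinates, whose origin is the TCP and whose axes are the flange's). Camera axes: x right, y down, z forward; pixel columns grow to the right and rows downward; lengths in m; the calibration is good to about 2 mm. A picture is of the moment at which its call begins: read the wrist's pose just before it. camera_model takes no time and is no camera call.
- env.job_done(): hands the job in; it is judged then, once.
The state is a dict: "clock": time; "joint_pos": joint angles; "qvel": joint speeds; "effort": joint torques, N m; "position": TCP position; "ee_rot": TCP orientation; "ft_force": force on the tool from outside, world axes, zero at the start; "moment": the same for the moment, N m; "gripper_width": finger opening in m; "grasp_force": force on a finger pad.
Only numpy, scipy, OpenCV 4.12 (cv2) and the standard library are available. Lean on these libraries where they do the work, as an engineer would, in place of code of your own. Each camera call takes 0.05 s, during which the arm holds its last target. There are 200 camera calls.

## Task

I need brass tacks for this heel. Turn the revolving tack stand, without whirling it, until the card tray with the brass-coloured tacks has come round to the side nearest you and stands still there; then lift that tray out of its pocket and finish while holding it in the gripper, level and steady, with its underside at least 12 cm above the deck it stood on, so that I can pick tacks from it. Keep it level all the time so that no tacks spill, leave the three trays of steel nails in their pockets and the other things on the bench where they are, and let the stand come to rest.

Things in the scene. Friction and masses are not known exactly. Their poses are not given: they have to be found in the camera images.
- foot: The tack stand's dark iron foot, a round disc 196 mm across, fixed to the table. Origin: centre of its underside, on the table and on the vertical spindle axis; its axes are those of the world (-x is the side nearest the robot).
- deck (a joint): Turning angle of the stand's deck about the vertical spindle, rad, 0 at the start, growing anticlockwise seen from above, no stops within many turns. The bearing runs freely: about 0.006 N m of drag, so the loaded deck coasts on for a while if pushed and let go, and gives way when a finger pushes a tray sideways. It stays where it is left at rest.
- deck_centre (a point): Point on the spindle axis at the top of the deck, 50 mm above the table. The deck is a round wooden board 358 mm across with a brass band, 16 mm thick. It carries four tray pockets a quarter turn apart. This point's axes turn with the deck: its x axis points to pocket 0.
- knob (a point): Centre of the grip of the turned dark wooden knob on the spindle, 74 mm above the deck's top (124 mm above the table). The knob is round, 40 mm across from 66 to 82 mm above the deck, domed above to 93 mm; fixed to the deck, so twisting it turns the deck. The trays' inner ends are 52 mm from the spindle axis and their tops 36 mm above the deck.
- brass_tray: Open card tray full of brass-coloured (yellow) tacks, the only such tray; 67 mm wide (its x) by 105 mm long (its y) by 36 mm high, walls 2 to 3 mm, about 0.16 kg. Origin: centre of its underside; z up. It starts in pocket 0, on the far or a sideward part of the stand, its long side along the stand's radius, to be gripped across its 67 mm width in the middle of its length.
- steel_tray_a: Open card tray of grey steel nails, 66 x 105 x 38 mm, in pocket 1; origin at the centre of its underside. Stays in its pocket.
- steel_tray_b: Open card tray of grey steel nails, 66 x 105 x 38 mm, in pocket 2; origin at the centre of its underside. Stays in its pocket.
- steel_tray_c: Open card tray of grey steel nails, 66 x 105 x 38 mm, in pocket 3; origin at the centre of its underside. Stays in its pocket.
- pocket_0 (a point): Centre of the floor of pocket 0, on the deck's top 105 mm from the spindle axis, where the brass tray starts. Brass angle strips 8 mm high hold the tray's four corners with about 2 mm of play; the middles of the long sides are free over 70 mm for the fingers.
- pocket_1 (a point): Centre of the floor of pocket 1, on the deck's top 105 mm from the spindle axis, 90 degrees anticlockwise from pocket 0. Brass angle strips 8 mm high hold the tray's four corners with about 2 mm of play; the middles of the long sides are free over 70 mm for the fingers.
- pocket_2 (a point): Centre of the floor of pocket 2, on the deck's top 105 mm from the spindle axis, 180 degrees anticlockwise from pocket 0. Brass angle strips 8 mm high hold the tray's four corners with about 2 mm of play; the middles of the long sides are free over 70 mm for the fingers.
- pocket_3 (a point): Centre of the floor of pocket 3, on the deck's top 105 mm from the spindle axis, 270 degrees anticlockwise from pocket 0. Brass angle strips 8 mm high hold the tray's four corners with about 2 mm of play; the middles of the long sides are free over 70 mm for the fingers.
- hammer: Hammer lying on the right of the table, 118 x 247 x 33 mm; leave alone. Origin: centre of its underside.
- polish_tin: Round dark red tin, 70 mm across, 24 mm high, on the right; leave alone. Origin: centre of its underside.
- heel: Black heel block, 68 x 74 x 15 mm, front left; leave alone. Origin: centre of its underside.

How it is judged (in metres and radians):
On the way, in this order (a step that is already met when the one before it is completed fails the run):
1. the brass tray, still in its pocket, has been turned round to the side of the stand nearest the robot (within about 45 degrees of it) and the stand is still (x of brass_tray in the frame of foot below -0.074 m and z of brass_tray in the frame of pocket_0 below 0.006 m and horizontal distance between brass_tray and pocket_0 below 0.012 m and velocity of joint deck between -0.15 and 0.15 rad/s), for 0.2 s.
2. the brass tray is lifted clear of its pocket (z of brass_tray in the frame of pocket_0 above 0.02 m and contact force between the fingers and brass_tray above 0.5 N), for 0.1 s.
At the end, for the whole second after the job is handed in: The fingers alone hold the brass tray, underside 115 mm or more above the deck, level within 5 degrees, slower than 20 mm/s and 0.15 rad/s; the steel trays sit in their own pockets (within 12 mm, raised under 6 mm); the deck turns slower than 0.15 rad/s (z of brass_tray in the frame of deck_centre above 0.115 m and angle between brass_tray's own z axis and vertical below 0.09 rad and linear speed of brass_tray below 0.02 m/s and angular speed of brass_tray below 0.15 rad/s and contact force between the fingers and brass_tray above 1 N and contact force between brass_tray and foot below 0.1 N and contact force between brass_tray and steel_tray_a below 0.1 N and contact force between brass_tray and steel_tray_b below 0.1 N and contact force between brass_tray and steel_tray_c below 0.1 N and z of steel_tray_a in the frame of pocket_1 below 0.006 m and horizontal distance between steel_tray_a and pocket_1 below 0.012 m and z of steel_tray_b in the frame of pocket_2 below 0.006 m and horizontal distance between steel_tray_b and pocket_2 below 0.012 m and z of steel_tray_c in the frame of pocket_3 below 0.006 m and horizontal distance between steel_tray_c and pocket_3 below 0.012 m and velocity of joint deck between -0.15 and 0.15 rad/s); the arm keeps its last pose, push and grip.
It fails at once if the brass tray is tipped more than 15 degrees (angle between brass_tray's own z axis and vertical above 0.26 rad).
It fails at once if a tray of steel nails is lifted or knocked out of its pocket (z of steel_tray_a in the frame of pocket_1 above 0.015 m or z of steel_tray_b in the frame of pocket_2 above 0.015 m or z of steel_tray_c in the frame of pocket_3 above 0.015 m or horizontal distance between steel_tray_a and pocket_1 above 0.02 m or horizontal distance between steel_tray_b and pocket_2 above 0.02 m or horizontal distance between steel_tray_c and pocket_3 above 0.02 m).
It fails at once if the stand is whirled faster than 5 rad/s (velocity of joint deck above 5 rad/s or velocity of joint deck below -5 rad/s).
It fails at once if the hammer, tin or heel block is moved by more than 20 mm (distance of any of hammer, polish_tin, heel from where it was at the start of the episode above 0.02 m).
It also fails if it takes over 72 s, if anything falls off the work surface, if the arm or the gripper's body presses on something with over 40 N, if the wrist force passes 120 N, or if a joint passes its speed limit or range.

## Working session

There is one attempt and no reset: what is moved stays moved. The work goes in short steps, Python scripts to look and compute and a tool call to move; the robot and the scene stay as the last step left them, time stands still between calls to the robot, and variables do not carry over. Pictures are saved under pics/ and viewed, at most 10 in all, crops included, and the job is handed in when it is done.

Besides the shell and the picture viewer there is one more tool, called after "Request:" as a command line: name --argument value ..., lists and objects as JSON in quotes. arm_command: Moves the arm, as the interface text tells. Its arguments: {"type":"object","properties":{"series":{"type":"array","items":{"type":"array"}},"squeeze":{"type":"number"}},"required":["series"]}

```bash
mkdir -p pics; cat > h.py <<'E'
import numpy as np, cv2
from station import env
def cam(n):
    m=env.camera_model(n); f=210/np.tan(np.radians(m["fov_y"])/2)
    K=np.array([[f,0,m["cx"]],[0,f,m["cy"]],[0,0,1]]); return m,K,np.array(m["dist_coeffs"],float)
def pix2world(n,uv,depth=None,z=None):
    m,K,d=cam(n); R=np.array(m["R"]);t=np.array(m["t"])
    p=cv2.undistortPoints(np.array(uv,float).reshape(-1,1,2),K,d).reshape(-1,2)
    r=np.c_[p,np.ones(len(p))]
    if z is None: X=r*np.array(depth).reshape(-1,1); return (X-t)@R
    c=-R.T@t; w=r@R; s=(z-c[2])/w[:,2]; return c+w*s[:,None]
def snap(n,f):
    p,d=env.capture(n); cv2.imwrite("pics/"+f+".png",p[:,:,::-1]); np.save("pics/"+f+".npy",d); return p,d
E
python3 - <<'E'
from h import *
for n in("top","side"):
    p,d=snap(n,n+"0"); print(n,env.camera_model(n))
    hsv=cv2.cvtColor(p,cv2.COLOR_RGB2HSV)
print(env.sense())
E
```

```text
top {'fov_y': 45.526435478325354, 'cx': 278.09033614469325, 'cy': 212.01895814884, 'dist_coeffs': array([-0.13055387,  0.        ,  0.        ,  0.        ,  0.        ]), 'R': array([[ 0.03656705, -0.99933003, -0.00152993],
       [-0.97911873, -0.03552105, -0.20016184],
       [ 0.19997339,  0.00881732, -0.97976165]]), 't': array([-0.03663621,  0.55857506,  1.69040952])}
side {'fov_y': 57.146822223887284, 'cx': 277.55932872774923, 'cy': 207.11356632806465, 'dist_coeffs': array([-0.10273335,  0.        ,  0.        ,  0.        ,  0.        ]), 'R': array([[ 0.96666074, -0.25594095,  0.00782582],
       [-0.09392513, -0.38284557, -0.91902521],
       [ 0.23821227,  0.88765055, -0.39412107]]), 't': array([-0.55727563,  0.16401228,  0.9309114 ])}
{'clock': 0.1, 'joint_pos': array([ 5.90418958e+01,  1.76178738e+01,  8.63780091e+01,  5.25554267e-04,
        7.61120342e+01, -4.21103626e+00]), 'qvel': array([ 0.05464906, -0.01806557, -0.09133919,  0.01984869,  0.00101678,
        0.03020239]), 'effort': array([ 1.46509054e-03, -4.58522344e+01, -2.52611142e+01,  3.91965978e-04,
        5.49546297e-03,  1.96466425e-05]), 'position': array([0.25863152, 0.51318791, 0.4038633 ]), 'ee_rot': array([-1.79892412e+02, -8.43295141e-03,  1.53252798e+02]), 'ft_force': array([ 0.60434246,  0.45673591, -0.00727129]), 'moment': array([ 0.01633762,  0.03531897, -0.03633291]), 'grasp_force': 0.0, 'gripper_width': 0.08541181789980072}
```

View pics/top0.png

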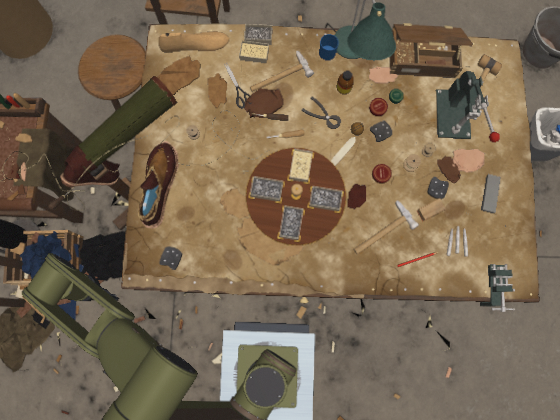

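View pics/side0.png

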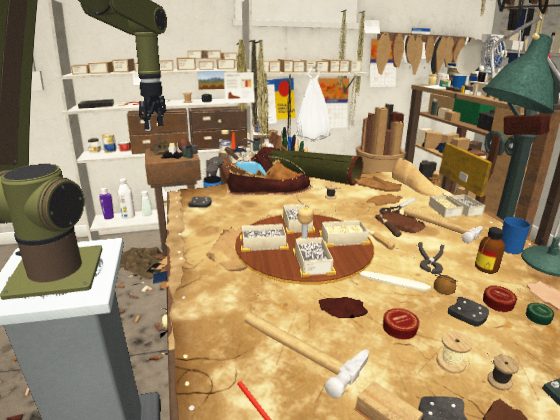

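The top view shows the stand centred near (297,195), the knob at (297,190) and the brass tray on the far side at (301,164). Steel trays are at (267,189), (326,198) and (291,222). I'll enlarge it to measure.

```bash
python3 - <<'E'
from h import *
p=cv2.imread("pics/top0.png"); c=p[140:250,240:350]; cv2.imwrite("pics/c0.png",cv2.resize(c,None,fx=5.4,fy=5.4,interpolation=cv2.INTER_CUBIC))
d=np.load("pics/top0.npy")
# cloud: points in stand region
v,u=np.mgrid[140:250,240:350]; dd=d[140:250,240:350].ravel()
X=pix2world("top",np.c_[u.ravel(),v.ravel()],dd)
m=(X[:,2]>.035)&(X[:,2]<.06)
(cx,cy),r=cv2.minEnclosingCircle(X[m][:,:2].astype(np.float32)); print("deck",cx,cy,r,m.sum())
k=(X[:,2]>.1); print("knob",X[k].mean(0),k.sum(),X[:,2].max())
hsv=cv2.cvtColor(c,cv2.COLOR_BGR2HSV).reshape(-1,3)
b=(X[:,2]>.062)&(X[:,2]<.1)
C=np.array([cx,cy])
from collections import Counter
for a in range(4):
    pass
P=X[b]; n,lab=cv2.connectedComponents(b.reshape(110,110).astype(np.uint8))
lab=lab.ravel()
for i in range(1,n):
    q=X[lab==i]
    if len(q)>60:
        rc=cv2.minAreaRect(q[:,:2].astype(np.float32)*1000); print(len(q),q.mean(0),rc,hsv[lab==i].mean(0))
E
```

```text
deck 0.6254045367240906 -0.0744614452123642 0.18027925491333008 5063
knob [ 0.49781621 -0.06322899  0.62526393] 167 1.7679477907222156
573 [ 0.72791144 -0.09137388  0.07376972] ((727.4117431640625, -89.60664367675781), (72.11077117919922, 110.1688232421875), 85.01168060302734) [ 20.11343805  78.44677138 195.38219895]
599 [0.63752801 0.02677162 0.07463647] ((637.1259765625, 26.780128479003906), (105.23550415039062, 67.60643005371094), 82.6405029296875) [ 12.31552588  24.83973289 115.39065109]
591 [ 0.61037148 -0.17988202  0.07371757] ((609.1220703125, -180.35983276367188), (110.6117935180664, 70.15349578857422), 80.6527328491211) [ 12.59052453  24.60575296 116.05414552]
601 [ 0.5196612  -0.06296058  0.07385293] ((519.671142578125, -64.00234985351562), (72.40167999267578, 107.07252502441406), 82.4482650756836) [ 14.60066556  22.55074875 115.71048253]
```

View pics/c0.png

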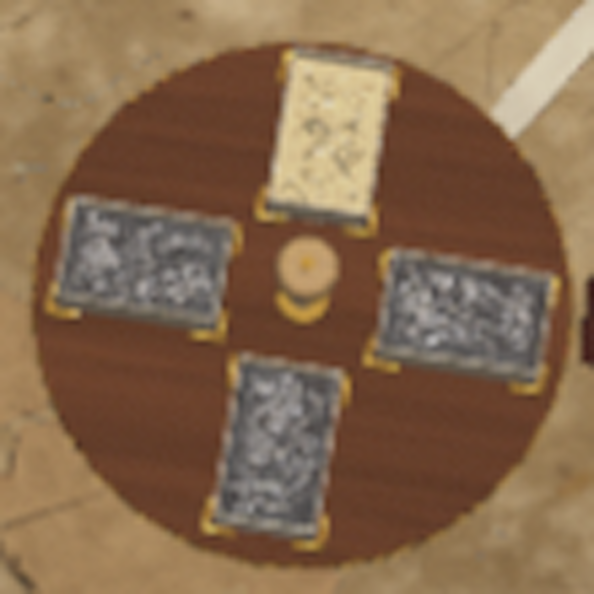

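Request:
arm_command --series '[[85,[-20,-12,0],0],[85,[-40,-25,0],0],[85,[-50,-30,0],0],[85,[-50,-30,0],0],[85,[-50,-31,0],0],[85,[-50,-31,0],0],[85,[-50,-31,0],0],[85,[-50,-31,0],0],[85,[-50,-31,0],0],[85,[-50,-31,0],0],[85,[-50,-31,0],0],[85,[-45,-27,0],0],[85,[-25,-15,0],0],[85,[-11,-7,0],0],[85,[0,0,0],-0.1],[85,[0,0,0],-0.15],[85,[0,0,0],-0.08],[85,[0,0,0],0]]'

```text
clock: 2.35
position: [0.6224, -0.0762, 0.4047]
ee_rot: [180.0, -0.1, 172.1]
ft_force: [1.0, -0.1, -0.3]
gripper_width: 0.0851
grasp_force: 0.0
```

```bash
python3 - <<'E'
from h import *
s=env.sense(); print(s["position"],s["ee_rot"],s["joint_pos"],s["clock"])
m=env.camera_model("wrist"); T=np.array(m["tool_from_camera"]); print(T.round(3))
p,d=snap("wrist","w0")
from scipy.spatial.transform import Rotation as Ro
f=210/np.tan(np.radians(m["fov_y"])/2); K=np.array([[f,0,m["cx"]],[0,f,m["cy"]],[0,0,1.]])
v,u=np.mgrid[0:420,0:560]; q=cv2.undistortPoints(np.c_[u.ravel(),v.ravel()].astype(float).reshape(-1,1,2),K,np.array(m["dist_coeffs"],float)).reshape(-1,2)
X=np.c_[q,np.ones(len(q))]*d.reshape(-1,1); X=X@T[:3,:3].T+T[:3,3]
X=X@Ro.from_euler("xyz",s["ee_rot"],degrees=True).as_matrix().T+s["position"]
r=np.hypot(X[:,0]-.624,X[:,1]+.0765)
k=(r<.05)&(X[:,2]>.11)&(X[:,2]<.16); print("knob",k.sum(),X[k].min(0),X[k].max(0),np.median(X[k],0))
E
```

```text
[ 0.62236158 -0.07620469  0.40471092] [ 1.79990390e+02 -5.19524623e-02  1.72147377e+02] [-1.08421058e+01  2.17328813e+01  7.97925671e+01  7.02743131e-03
  7.85269346e+01 -9.29908795e+01] 2.35
[[-0.001 -0.951 -0.309  0.08 ]
 [ 1.    -0.001  0.     0.   ]
 [-0.001 -0.309  0.951  0.032]
 [ 0.     0.     0.     1.   ]]
knob 1683 [ 0.60657163 -0.09636721  0.11152645] [ 0.64529644 -0.05762496  0.14335772] [ 0.62170621 -0.07635797  0.13767343]
```

View pics/w0.png

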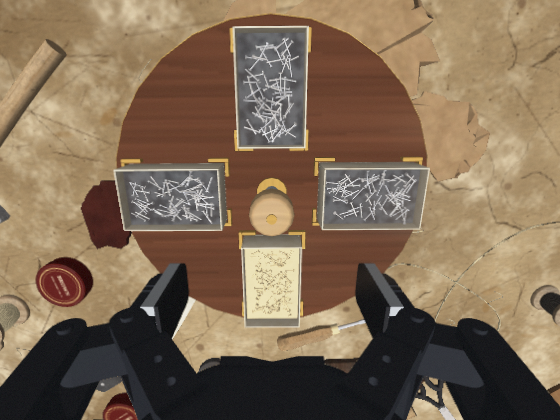

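The wrist view shows the knob at (271,213) between the two open fingers. The brass tray is at (272,280) and the steel trays at (271,88), (171,197) and (373,197). Next I lower the gripper onto the knob and grip it.

Request:
arm_command --series '[[85,[-2.5,0,10],0],[85,[0,0,25],0],[85,[0,0,30],0],[85,[0,0,30],0],[85,[0,0,20],0],[85,[0,0,11],0],[85,[0,0,5],0],[30,[0,0,0],0],[30,[0,0,0],0],[30,[0,0,0],0],[30,[0,0,0],0],[30,[0,0,0],0],[30,[0,0,0],0],[30,[0,0,0],0]]' --squeeze 40

```text
clock: 4.15
position: [0.626, -0.077, 0.2749]
ee_rot: [-180.0, 0.1, 172.2]
ft_force: [-0.2, -0.1, 5.6]
gripper_width: 0.0381
grasp_force: 40.3
```

Request:
arm_command --series '[[30,[0,0,0],0.03],[30,[0,0,0],0.06],[30,[0,0,0],0.1],[30,[0,0,0],0.12],[30,[0,0,0],0.12],[30,[0,0,0],0.12],[30,[0,0,0],0.12],[30,[0,0,0],0.12],[30,[0,0,0],0.12],[30,[0,0,0],0.12],[30,[0,0,0],0.12],[30,[0,0,0],0.12],[30,[0,0,0],0.1],[30,[0,0,0],0.06],[30,[0,0,0],0.03],[30,[0,0,0],0]]'

```text
clock: 6.15
position: [0.6267, -0.0764, 0.2749]
ee_rot: [179.8, -0.1, 88.5]
ft_force: [1.2, 3.1, 6.6]
gripper_width: 0.0382
grasp_force: 40.3
```

```bash
python3 - <<'E'
from h import *
p,d=snap("top","t1"); c=p[140:250,240:350]; cv2.imwrite("pics/c1.png",cv2.resize(c,None,fx=4,fy=4)[:,:,::-1])
s=env.sense(); print(s["joint_pos"])
E
```

```text
[-10.81091662  28.51745386  88.68833393   0.10569128  62.59863488
  -9.38372539]
```

View pics/c1.png

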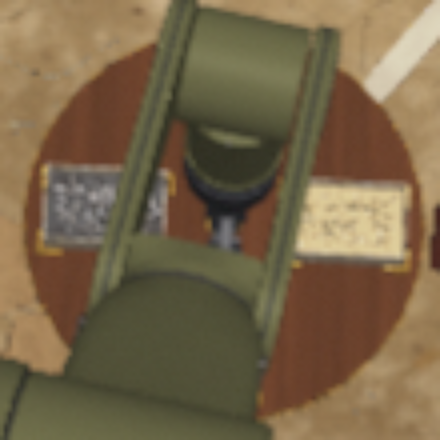

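The deck followed the knob: the brass tray is now on the right, at (352,220) in the crop. I'll do the second half of the turn.

Request:
arm_command --series '[[30,[0,0,0],0.03],[30,[0,0,0],0.06],[30,[0,0,0],0.1],[30,[0,0,0],0.12],[30,[0,0,0],0.12],[30,[0,0,0],0.12],[30,[0,0,0],0.12],[30,[0,0,0],0.12],[30,[0,0,0],0.12],[30,[0,0,0],0.12],[30,[0,0,0],0.12],[30,[0,0,0],0.12],[30,[0,0,0],0.12],[30,[0,0,0],0.08],[30,[0,0,0],0.05],[30,[0,0,0],0.03],[30,[0,0,0],0.015],[30,[0,0,0],0],[30,[0,0,0],0],[30,[0,0,0],0]]'

```text
clock: 8.7
position: [0.6274, -0.0771, 0.2749]
ee_rot: [180.0, -0.3, -1.1]
ft_force: [5.5, 0.5, 4.5]
gripper_width: 0.0379
grasp_force: 40.2
```

Request:
arm_command --series '[[85,[0,0,0],0],[85,[0,0,0],0],[85,[0,0,0],0],[85,[0,0,0],0],[85,[0,0,0],0],[85,[0,0,-10],0],[85,[0,0,-30],0],[85,[0,0,-40],0],[85,[0,0,-40],0],[85,[-10,0,-10],0],[85,[-30,0,0],0],[85,[-40,0,0],0],[85,[-20,0,0],0],[85,[-7,0,0],0],[85,[0,0,0],0],[85,[0,0,0],0]]'

```text
clock: 10.7
position: [0.5195, -0.075, 0.4036]
ee_rot: [180.0, -0.0, -1.2]
ft_force: [0.9, 0.2, 0.0]
gripper_width: 0.085
grasp_force: 0.0
```

```bash
python3 - <<'E'
from h import *
from scipy.spatial.transform import Rotation as Ro
s=env.sense(); print(s["position"],s["ee_rot"],s["joint_pos"],s["clock"])
m=env.camera_model("wrist"); T=np.array(m["tool_from_camera"])
p,d=snap("wrist","w2")
f=210/np.tan(np.radians(m["fov_y"])/2); K=np.array([[f,0,m["cx"]],[0,f,m["cy"]],[0,0,1.]])
v,u=np.mgrid[0:420,0:560]; q=cv2.undistortPoints(np.c_[u.ravel(),v.ravel()].astype(float).reshape(-1,1,2),K,np.array(m["dist_coeffs"],float)).reshape(-1,2)
X=np.c_[q,np.ones(len(q))]*d.reshape(-1,1); X=X@T[:3,:3].T+T[:3,3]
X=X@Ro.from_euler("xyz",s["ee_rot"],degrees=True).as_matrix().T+s["position"]
b=(X[:,2]>.064)&(X[:,2]<.095)&(np.hypot(X[:,0]-.625,X[:,1]+.077)<.18)
n,lab=cv2.connectedComponents(b.reshape(420,560).astype(np.uint8)); lab=lab.ravel()
for i in range(1,n):
    a=X[lab==i]
    if len(a)>500: print(len(a),a.mean(0),cv2.minAreaRect(a[:,:2].astype(np.float32)*1000),np.percentile(a[:,2],98),p.reshape(-1,3)[lab==i].mean(0))
E
```

```text
[ 0.51954008 -0.07496578  0.40364864] [ 1.79994073e+02 -3.87411020e-02 -1.15826142e+00] [-1.28226137e+01  1.36242646e+01  9.22612404e+01  2.10870474e-03
  7.40753556e+01  7.83350719e+01] 10.7
1689 [ 0.68532385 -0.07789724  0.07376151] ((686.45458984375, -78.02621459960938), (65.71309661865234, 17.115095138549805), 88.99016571044922) 0.08572498870818455 [117.97335702 114.32030787 108.74067496]
9161 [0.6304334  0.02974568 0.07359645] ((628.0914306640625, 28.082624435424805), (106.70488739013672, 66.257080078125), 89.33604431152344) 0.08564735205120269 [119.51249864 116.75253793 114.10457374]
9178 [ 0.62718042 -0.18373862  0.07349072] ((625.263427734375, -181.8851776123047), (105.96939849853516, 66.58757019042969), 89.24028015136719) 0.08551301535746281 [117.7029854  114.88047505 112.30725648]
6689 [ 0.52259404 -0.07468681  0.07313927] ((521.7749633789062, -74.63040161132812), (65.5432357788086, 105.37958526611328), 89.14569091796875) 0.08556170643343028 [208.02137838 196.50112124 158.63895949]
```

View pics/w2.png

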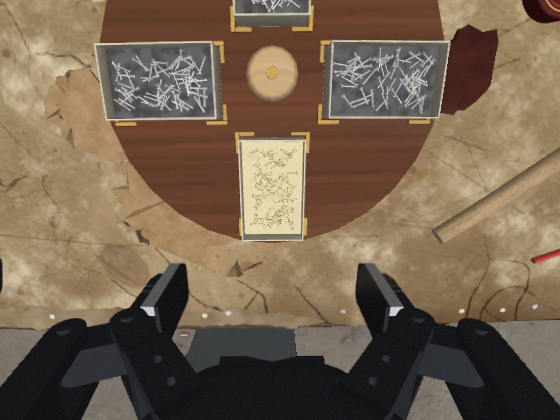

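The brass tray at (272,190) faces the robot, and the stand is still. Next I lower over it, correcting by 2 mm, and stop just above the grip height before closing.

Request:
arm_command --series '[[85,[2.3,0,10],0],[85,[0,0,30],0],[85,[0,0,40],0],[85,[0,0,40],0],[85,[0,0,30],0],[85,[0,0,15],0],[85,[0,0,10],0],[85,[0,0,5],0],[85,[0,0,2],0],[85,[0,0,0],0],[85,[0,0,0],0]]'

```text
clock: 12.12
position: [0.5212, -0.0749, 0.2223]
ee_rot: [180.0, -0.1, -1.2]
ft_force: [-0.2, -1.6, -0.7]
gripper_width: 0.0851
grasp_force: 0.0
```

```bash
python3 - <<'E'
from h import *
p,d=snap("side","s3"); c=p[180:300,200:400]; cv2.imwrite("pics/cs3.png",cv2.resize(c,None,fx=4,fy=4,interpolation=cv2.INTER_CUBIC)[:,:,::-1])
E
```

```text
(no output)
```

View pics/cs3.png

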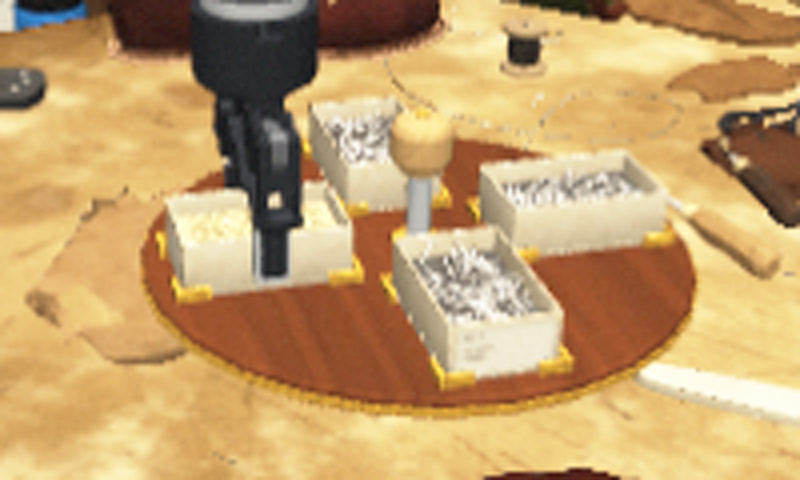

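The finger, with its tip at (272,275), stands beside the middle of the tray's long side and clear of the deck. Next I close the gripper.

Request:
arm_command --series '[[70,[0,0,0],0],[64,[0,0,0],0],[60,[0,0,0],0],[60,[0,0,0],0],[60,[0,0,0],0],[60,[0,0,0],0],[60,[0,0,0],0],[60,[0,0,0],0]]' --squeeze 35

```text
clock: 13.18
position: [0.5211, -0.0749, 0.2224]
ee_rot: [180.0, -0.0, -1.1]
ft_force: [-1.6, 0.3, 5.4]
gripper_width: 0.0655
grasp_force: 39.0
```

Request:
arm_command --series '[[60,[0,0,-3],0],[60,[0,0,-6],0],[60,[0,0,-8],0],[60,[0,0,-10],0],[60,[0,0,-12],0],[60,[0,0,-15],0],[60,[0,0,-15],0],[60,[0,0,-15],0],[60,[0,0,-15],0],[60,[0,0,-15],0],[60,[0,0,-12],0],[60,[0,0,-10],0],[60,[0,0,-8],0],[60,[0,0,-5],0],[60,[0,0,-3],0],[60,[0,0,0],0],[60,[0,0,0],0],[60,[0,0,0],0],[60,[0,0,0],0],[60,[0,0,0],0]]'

```text
clock: 15.68
position: [0.521, -0.0749, 0.3736]
ee_rot: [-180.0, 0.0, -1.2]
ft_force: [-0.5, 0.4, -1.3]
gripper_width: 0.0659
grasp_force: 39.8
```

```bash
python3 - <<'E'
from h import *
p,d=snap("side","s4"); c=p[120:300,180:400]; cv2.imwrite("pics/cs4.png",cv2.resize(c,None,fx=3.3,fy=3.3,interpolation=cv2.INTER_CUBIC)[:,:,::-1])
E
```

```text
(no output)
```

View pics/cs4.png

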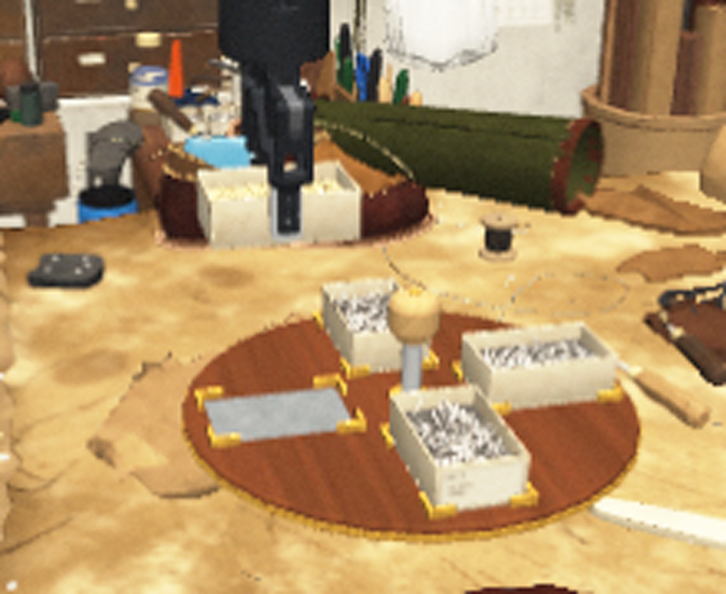

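The tray hangs level in the gripper at (280,205), 151 mm above the deck. Pocket 0 is empty at (280,412), the three steel trays are in their pockets, and the stand is at rest.

```bash
python3 -c "
from station import env
print(env.job_done())"
```

```text
the job is handed in; nothing more can be done
None
```

I turned the brass tray round to the near side and lifted it out. The gripper now holds it level and still, about 15 cm above the deck; the steel trays are in their pockets and the stand is at rest. The job is handed in, but no verdict came back.

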